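Open the latched hatch of a transit case

ROBOT

A 7-joint arm with a two-finger parallel gripper is mounted at the origin on a cart in front of the work surface, level with it; the furniture and walls round the work are solid. World frame = base frame: x ahead of the robot, y to its left, z up, the work surface at z = 0. Lengths are in mm, angles in rad, forces in N, time in s.
With the tool pointing down it reaches from about 425 to 975 mm from the base axis. Payload 16.7 kg.
Tool frame: the origin (TCP) lies between the finger pads; the fingertips stand 19 mm ahead of it and the grasp point (between the pads) is the TCP; z points along the fingers, y is the line along which they close (so a half turn about z gives the same grasp; the last joint's range is limited). The gripper opens to 85 mm and grips with 20 to 120 N. Pads are 22 mm wide; open, the fingers measure 114 mm over their backs; the gripper's body (76 mm by 85 mm) begins 54 mm behind the grasp point. The pads swing forward as they close: fully open they stand 13 mm farther back than shut.
Start: joints at [1.06, 0.426, 0.074, 1.606, -0.034, 1.111, -0.067], TCP at [238.889, -631.276, 250.302] pointing down, gripper open.
Joint ranges: [-2.85, 2.85], [-0.5, 2.14], [-1.23, 1.37], [0.21, 2.46], [-1.02, 4.16], [0.16, 2.05], [-2.73, 2.73]. Speed limits (rad/s): [1.89, 1.89, 2.39, 2.39, 3.01, 3.01, 3.01].

INTERFACE

Orientations are given as a rotation vector (axis times angle).
In Python, from cell import readout, cams, workorder gives the robot as it stands.
- The arm moves only by the tool arm_command, never from a script. Its argument "series" is a list of rows, each a list of 7 numbers: the shift along the tool's x, y, z scaled (see below), then the turn, a rotation vector about the tool's x, y, z scaled (see below), then the gripper command: -1 is fully open, 1 is shut, values between are in proportion. In form: [[x, y, z, rx, ry, rz, jaw], ...]. A call has 1 to 5 rows; each row shifts and turns the commanded pose from where the row before left it, along the tool's axes as they then stand; what a row does not reach is not made up. The controller multiplies each number of a shift by 0.5 m and each number of a turn by 2 rad. A row lasts 1/10 s, in which the tool goes at most 50 mm and 8.59 degrees, less where a joint would pass 70% of its speed; a pose out of reach is approached as far as the arm can. A call with a number of a shift or a turn outside -1 to 1 is refused whole. A call with a gripper value outside its range is refused whole. The fingers move at their own pace and stop on an object; "newtons" is the grip in N (left out, the last holds). Time passes only in rows, so rows that do not move let the fingers close. It gives the time, the measured TCP pose, the force, the opening and the grip force at its end, in the units of the state.
- readout.sense(): the state, without advancing time (a new reading comes with each control period).
- cams.grab_frame(name): name is "side" or "top" or "wrist"; returns the picture (384x512x3 uint8, blue, green, red); there is no depth.
- cams.calibration(name): a dict with "fov_y" (degrees; the focal length in pixels is half the picture's height over the tangent of half this angle, whatever the lens; pixels are square), "cx", "cy" (the principal point, pixels), "camera_from_world" (4x4, takes a point from world to camera coordinates); the wrist camera has in their place "hand_eye" (4x4, takes a point from camera to tool coordinates, whose origin is the TCP and whose axes are the flange's). Camera axes: x right, y down, z forward; pixel columns grow to the right and rows downward; lengths in mm; the calibration is good to about 2 mm. A picture is of the moment at which its call begins: read the wrist's pose just before it. calibration takes no time and is no camera call.
- workorder.finish_job(): hands the job in; it is judged then, once.
The state is a dict: "t": time; "joint_pos": joint angles; "joint_velocities": joint speeds; "effort": joint torques, N m; "tcp_pos": TCP position; "tcp_rot": TCP orientation; "force": force on the tool from outside, world axes, zero at the start; "ft_torque": the same for the moment, N m; "width": finger opening in mm; "finger_force": force on a finger pad.
Only numpy, scipy, OpenCV 4.12 (cv2) and the standard library are available. Lean on these libraries where they do the work, as an engineer would, in place of code of your own. Each camera call takes 0.05 s, during which the arm holds its last target. There are 200 camera calls.

TASK

On the grey transit case, push the round release button so that the sunken T-handle pops up, turn the handle anticlockwise to its stop (about a quarter turn) while the hatch is still shut, then slide the hatch fully open to the left. Leave the hatch open with the handle still up and turned, and do not disturb the other things on the bench.

Things in the scene. Friction and masses are not known exactly. Their poses are not given: they have to be found in the camera images.
- case: Fixed grey plastic case, 140 (x) x 260 (y) mm, with an aluminium sliding hatch as its top; side rails 8 mm wide along both long edges, tops 133 mm up. Origin at the centre of its underside on the worktop; y runs along the case to the left (roughly world +y), z up. The hatch's top face is 130 mm above the origin. The case is turned up to 0.35 rad either way.
- hatch (a joint): Travel of the hatch along the case's +y: 0 shut, 0.100 m fully open (hard stop). About 3 N of friction plus some drag; it stays where it is left. It cannot slide before the handle is up and turned by about 1 rad. Handle and button ride on it.
- stem (a joint): How far the T-handle stands out: about 0 sunk (held in), 0.028 m popped up. A spring drives it up once the button is pushed; it then stays up on its own, even when pressed on.
- t_handle (a joint): Turn of the T-handle, anticlockwise seen from above: 0 latched with its bar along the case, stop at 1.45 rad with its bar across the case. Stiff (0.10 N m of friction); it stays where it is left. It can turn only when popped up.
- handle_bar (a point): Centre of the T-handle's dark steel bar: 16 mm wide, 100 mm long along this point's y, 14 mm high. At first it lies in a recess 34 mm wide, top flush with the hatch face, 62 mm toward -y of the case's centre; popped up, its centre is 20 mm and its underside 13 mm above the hatch face. It turns about the vertical through this point.
- button_top (a point): Centre of the top of the round black release button, 28 mm across, standing 9 mm above the hatch face in a flat dark ring 42 mm across and 2 mm high; 92 mm toward +y from the handle's axis. Travel 6 mm straight down; 1.6 N to start, about 5 to 6 N to push fully down.
- phone_b: Opened phone lying flat, 146x73x37 mm, beside the right end of the case; bystander. Origin at the centre of its underside.
- suction_cup: Black suction cup with an upright grip, 57 mm across, 64 mm high, off the left end of the case; the opened hatch passes above it; bystander. Origin at the centre of its underside.
- flux_tin: Round tan tin, 48 mm across, 22 mm high, behind the case; bystander. Origin at the centre of its underside.
- yellow_scraper: Yellow pry tool lying flat, 136 mm long, behind the case; bystander. Origin at the centre of its underside.
- mouse: Black computer mouse, 108x58x39 mm, at the right of the worktop; bystander. Origin at the centre of its underside.

How it is judged (in metres and radians):
On the way, in this order (a step that is already met when the one before it is completed fails the run):
1. the handle has popped up, not yet turned, the hatch shut (value of joint stem above 0.023 m and value of joint t_handle below 0.4 rad and value of joint hatch below 0.01 m), for 0.1 s.
2. the handle is turned to its stop (at least 1.25 rad) with the hatch still shut (value of joint stem above 0.02 m and value of joint t_handle above 1.25 rad and value of joint hatch below 0.012 m), for 0.1 s.
At the end, for the whole second after the job is handed in: The hatch is at rest and open by more than 90 of its 100 mm, and the handle is still up (more than 20 mm) and turned (more than 1.15 rad) (value of joint hatch above 0.09 m and velocity of joint hatch between -0.01 and 0.01 m/s and value of joint stem above 0.02 m and value of joint t_handle above 1.15 rad); the robot touches nothing.
It fails at once if the phone is moved by more than 30 mm (distance of phone_b from where it was at the start of the episode above 0.03 m).
It fails at once if the suction cup is moved by more than 30 mm (distance of suction_cup from where it was at the start of the episode above 0.03 m).
It fails at once if the flux tin is moved by more than 30 mm (distance of flux_tin from where it was at the start of the episode above 0.03 m).
It fails at once if the yellow scraper is moved by more than 30 mm (distance of yellow_scraper from where it was at the start of the episode above 0.03 m).
It fails at once if the mouse is moved by more than 30 mm (distance of mouse from where it was at the start of the episode above 0.03 m).
It also fails if it takes over 48 s, if anything falls off the work surface, if the arm or the gripper's body presses on something with over 40 N, if the wrist force passes 120 N, or if a joint passes its speed limit or range.

## Working session

There is one attempt and no reset: what is moved stays moved. The work goes in short steps, Python scripts to look and compute and a tool call to move; the robot and the scene stay as the last step left them, time stands still between calls to the robot, and variables do not carry over. Pictures are saved under pics/ and viewed, at most 10 in all, crops included, and the job is handed in when it is done.

Besides the shell and the picture viewer there is one more tool, called after "Request:" as name(argument=value, ...) on one line, values as JSON. arm_command: Moves the arm, as the interface text tells. Its arguments: {"type":"object","properties":{"series":{"type":"array"},"newtons":{"type":"number"}},"required":["series"]}

```bash
mkdir -p pics; ls; python3 - <<'E'
from cell import readout, cams
import cv2,numpy as np
s=readout.sense();print(s['t'],s['tcp_pos'],s['tcp_rot'],s['force'],s['width'])
for n in('top','side'):
    cv2.imwrite(f'pics/{n}0.png',cams.grab_frame(n));c=cams.calibration(n);print(n,c)
print(cams.calibration('wrist'))
E
```

```text
pics
0.0 [ 238.74192501 -630.94869103  249.59424011] [-3.08907278e+00 -5.64944396e-01  5.43831243e-04] [ 0.10831654 -0.38805694  0.29663597] 85.4042118345112
top {'fov_y': 42.34732152898998, 'cx': 262.7496010918537, 'cy': 189.4512821884738, 'camera_from_world': array([[-4.75978621e-01, -8.79455850e-01,  1.32638879e-03,
         1.82959282e+02],
       [-8.18752578e-01,  4.42573207e-01, -3.65750151e-01,
         5.37836950e+02],
       [ 3.21074086e-01, -1.75175237e-01, -9.30712129e-01,
         1.66120910e+03],
       [ 0.00000000e+00,  0.00000000e+00,  0.00000000e+00,
         1.00000000e+00]])}
side {'fov_y': 57.71202092362811, 'cx': 254.80039865901546, 'cy': 190.62659937104954, 'camera_from_world': array([[ 9.96312155e-01, -8.45480460e-02, -1.46190768e-02,
        -5.44565256e+02],
       [-8.06105172e-02, -8.63967704e-01, -4.97053067e-01,
         1.02370688e+01],
       [ 2.93944553e-02,  4.96398464e-01, -8.67596987e-01,
         1.26232520e+03],
       [ 0.00000000e+00,  0.00000000e+00,  0.00000000e+00,
         1.00000000e+00]])}
{'fov_y': 59.128190008401276, 'cx': 252.88011312333686, 'cy': 186.27948678760634, 'hand_eye': array([[-7.82260528e-04, -9.58638692e-01, -2.84624747e-01,
         7.33785475e+01],
       [ 9.99999673e-01, -6.91557227e-04, -4.19172112e-04,
         5.81320249e-01],
       [ 2.05000304e-04, -2.84624982e-01,  9.58638919e-01,
        -1.23622605e+02],
       [ 0.00000000e+00,  0.00000000e+00,  0.00000000e+00,
         1.00000000e+00]])}
```

View pics/top0.png

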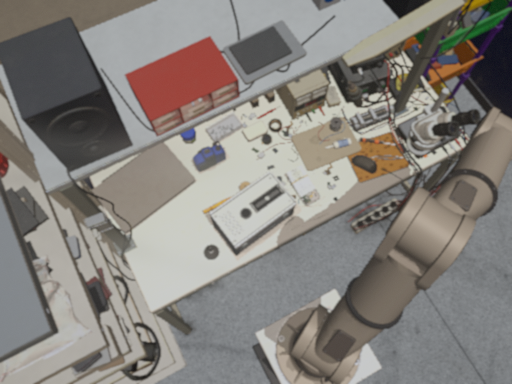

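View pics/side0.png

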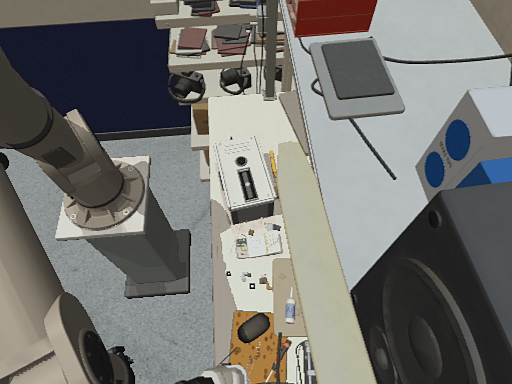

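The top view shows the case at about (253,210), with the button near (246,213) and the handle near (268,195). The side view has the button near (241,161) and the handle near (247,184). I'll measure both by dark blobs on the plane of the hatch.

```bash
cat > h.py <<'E'
import cv2,numpy as np
from cell import readout,cams
from scipy.spatial.transform import Rotation as R
def ray(n,uv,pose=None):
    c=cams.calibration(n);f=192/np.tan(np.radians(c['fov_y']/2))
    d=np.array([(uv[0]-c['cx'])/f,(uv[1]-c['cy'])/f,1.])
    if n=='wrist':
        T=np.eye(4);T[:3,:3]=R.from_rotvec(pose['tcp_rot']).as_matrix();T[:3,3]=pose['tcp_pos'];T=T@c['hand_eye']
    else:T=np.linalg.inv(c['camera_from_world'])
    return T[:3,3],T[:3,:3]@d
def onz(n,uv,z,pose=None):
    o,d=ray(n,uv,pose);return o+d*(z-o[2])/d[2]
def blobs(img,box,thr,amin=15):
    x0,y0,x1,y1=box;g=cv2.cvtColor(img,cv2.COLOR_BGR2GRAY)[y0:y1,x0:x1]
    k,l,st,ce=cv2.connectedComponentsWithStats((g<thr).astype(np.uint8))
    return [(ce[i]+[x0,y0],st[i,4],st[i,2:4]) for i in range(1,k) if st[i,4]>=amin]
def tri(a,b):
    (o,d),(p,e)=a,b
    s=np.linalg.lstsq(np.c_[d,-e],p-o,rcond=None)[0];A=o+s[0]*d;B=p+s[1]*e
    return (A+B)/2,np.linalg.norm(A-B)
E
python3 - <<'E'
from h import *
for n,box in(('top',(232,180,290,222)),('side',(228,148,262,206))):
    im=cv2.imread(f'pics/{n}0.png')
    for c,a,s in blobs(im,box,75):print(n,c.round(1),a,s,onz(n,c,133).round(0))
    x0,y0,x1,y1=box
    cv2.imwrite(f'pics/c_{n}.png',cv2.resize(im[y0-15:y1+15,x0-20:x1+20],None,fx=6,fy=6))
print(tri(ray('top',(246,213)),ray('side',(241,161))))
E
```

```text
top [258.6 199.7] 18 [11 10] [523. -58. 133.]
top [245.5 212.5] 32 [6 6] [503.   3. 133.]
side [240.6 160.4] 52 [8 8] [501.   6. 133.]
side [247.2 184.7] 208 [19 30] [516. -91. 133.]
(array([501.61875237,   2.86859467, 132.31211931]), np.float64(2.03219405886748))
```

```bash
cat >> h.py <<'E'
def plan(pos,yaw,n,jaw,via=None):
    """print rows (tool axes, scaled) from the present pose to pos/yaw, tool down"""
    s=readout.sense();M=R.from_rotvec(s['tcp_rot']);p=np.array(s['tcp_pos'])
    tgt=R.from_matrix(np.c_[[np.cos(yaw),np.sin(yaw),0],[np.sin(yaw),-np.cos(yaw),0],[0,0,-1]])
    rv=(M.inv()*tgt).as_rotvec()
    step=(np.array(pos)-p)/n
    for i in range(n):
        m=M*R.from_rotvec(rv*i/n)
        print(np.r_[m.inv().apply(step)/500,rv/n/2,jaw].round(3).tolist())
E
python3 - <<'E'
from h import *
plan((430,-330,290),1.04,9,1)
E
```

```text
[0.063, -0.048, -0.009, -0.0, -0.0, -0.038, 1.0]
[0.067, -0.043, -0.009, -0.0, -0.0, -0.038, 1.0]
[0.07, -0.037, -0.009, -0.0, -0.0, -0.038, 1.0]
[0.072, -0.032, -0.009, -0.0, -0.0, -0.038, 1.0]
[0.075, -0.027, -0.009, -0.0, -0.0, -0.038, 1.0]
[0.076, -0.021, -0.009, -0.0, -0.0, -0.038, 1.0]
[0.078, -0.015, -0.009, -0.0, -0.0, -0.038, 1.0]
[0.079, -0.009, -0.009, -0.0, -0.0, -0.038, 1.0]
[0.079, -0.003, -0.009, -0.0, -0.0, -0.038, 1.0]
```

Request:
arm_command(series=[[0.063,-0.048,-0.009,0,0,-0.038,1],[0.067,-0.043,-0.009,0,0,-0.038,1],[0.07,-0.037,-0.009,0,0,-0.038,1],[0.072,-0.032,-0.009,0,0,-0.038,1],[0.075,-0.027,-0.009,0,0,-0.038,1]], newtons=30)

```text
t: 0.6
tcp_pos: [345.1, -462.1, 272.8]
tcp_rot: [-2.926, -1.143, 0.0]
force: [0.8, -0.2, 0.1]
width: 12.2
finger_force: 0.0
```

Request:
arm_command(series=[[0.076,-0.021,-0.009,0,0,-0.038,1],[0.078,-0.015,-0.009,0,0,-0.038,1],[0.079,-0.009,-0.009,0,0,-0.038,1],[0.079,-0.003,-0.009,0,0,-0.038,1]])

```text
t: 1.0
tcp_pos: [429.6, -328.0, 290.9]
tcp_rot: [-2.719, -1.573, 0.0]
force: [0.9, -0.3, -0.2]
width: -0.0
finger_force: 0.0
```

```bash
python3 - <<'E'
from h import *
s=readout.sense();print(s['t'],s['tcp_pos'],s['joint_pos'],s['force'],s['width'])
plan((509,-43,290),1.72,9,1)
E
```

```text
1.0 [ 429.57780485 -328.01681328  290.8899898 ] [ 0.71680763  0.18084421 -0.20894352  1.84860507  0.04160849  1.11661447
 -0.02910355] [ 0.9295117  -0.3047418  -0.15841891] -0.039585211727154956
[0.064, -0.016, 0.0, -0.0, -0.0, -0.037, 1.0]
[0.065, -0.011, 0.0, -0.0, -0.0, -0.037, 1.0]
[0.065, -0.007, 0.0, -0.0, -0.0, -0.037, 1.0]
[0.066, -0.002, 0.0, -0.0, -0.0, -0.037, 1.0]
[0.066, 0.003, 0.0, -0.0, -0.0, -0.037, 1.0]
[0.065, 0.008, 0.0, -0.0, -0.0, -0.037, 1.0]
[0.064, 0.013, 0.0, -0.0, -0.0, -0.037, 1.0]
[0.063, 0.018, 0.0, -0.0, -0.0, -0.037, 1.0]
[0.062, 0.022, 0.0, -0.0, -0.0, -0.037, 1.0]
```

Request:
arm_command(series=[[0.064,-0.016,0,0,0,-0.037,1],[0.065,-0.011,0,0,0,-0.037,1],[0.065,-0.007,0,0,0,-0.037,1],[0.066,-0.002,0,0,0,-0.037,1],[0.066,0.003,0,0,0,-0.037,1]])

```text
t: 1.5
tcp_pos: [474.0, -169.8, 290.7]
tcp_rot: [-2.384, -2.046, 0.0]
force: [1.5, -0.0, -0.3]
width: -0.0
finger_force: 0.0
```

Request:
arm_command(series=[[0.065,0.008,0,0,0,-0.037,1],[0.064,0.013,0,0,0,-0.037,1],[0.063,0.018,0,0,0,-0.037,1],[0.062,0.022,0,0,0,-0.037,1],[0,0,0,0,0,0,1]])

```text
t: 2.0
tcp_pos: [510.8, -40.8, 290.8]
tcp_rot: [-2.049, -2.38, -0.002]
force: [-0.1, -0.6, 0.0]
width: -0.1
finger_force: 0.0
```

```bash
python3 - <<'E'
from h import *
s=readout.sense();im=cams.grab_frame('wrist');cv2.imwrite('pics/w1.png',im);np.save('w1.npy',np.r_[s['tcp_pos'],s['tcp_rot']])
print(s['t'],s['tcp_pos'],s['joint_pos'],s['force'],s['width'])
for c,a,w in blobs(im,(0,0,512,384),70,300):print(c.round(1),a,w,onz('wrist',c,135,s).round(1))
E
```

```text
2.0 [510.80341173 -40.81536792 290.83075908] [ 0.40523068  0.15594981 -0.49700244  1.89166356  0.08103018  1.11351886
  0.02650173] [-0.11175619 -0.57735423  0.04836637] -0.08618333054685018
[69.4 68.2] 17951 [153 143] [357.5  22.7 135. ]
[255.8 319.9] 45927 [512 384] [ 536.3 -185.1  135. ]
[491.2 149.9] 4340 [ 53 114] [705.5   9.5 135. ]
[250.4 119. ] 2018 [50 51] [503.1   5.  135. ]
```

View pics/w1.png

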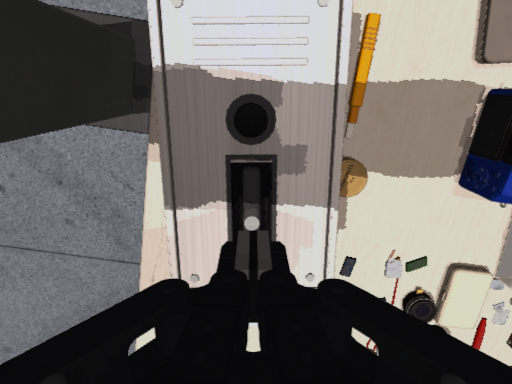

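The wrist view shows the button at (250,119), the handle hub (light disc) at (251,224), and the recess starting at row 155. I'll locate both and check that they are 92 mm apart.

```bash
python3 - <<'E'
from h import *
v=np.load('w1.npy');s0=dict(tcp_pos=v[:3],tcp_rot=v[3:])
im=cv2.imread('pics/w1.png')
g=cv2.cvtColor(im,cv2.COLOR_BGR2GRAY)
for c,a,w in blobs(im,(220,90,280,148),25,50):print(c.round(1),a,w,onz('wrist',c,139,s0).round(1))
k,l,st,ce=cv2.connectedComponentsWithStats((g[210:240,236:268]>110).astype(np.uint8))
for i in range(1,k):print(ce[i]+[236,210],st[i])
b=onz('wrist',(250.4,119),133,s0);h=onz('wrist',(251.5,223.5),130,s0);print(b,h,np.linalg.norm((b-h)[:2]),np.arctan2(-(b-h)[0],(b-h)[1]))
# rail direction: same image rows, both sides, on z=133
for r in(100,250):
    e=np.where(np.abs(np.diff(g[r].astype(int)))>25)[0];print(r,[(int(x),*onz('wrist',(x,r),133,s0)[:2].round(0)) for x in e if 140<x<190 or 320<x<350])
plan((*b[:2],175),1.72,4,1)
E
```

```text
[250.4 119.9] 953 [34 36] [503.1   4.7 139. ]
[251.17977528 222.96629213] [  8   6  16  15 178]
[503.02369796   4.78318424 133.        ] [517.60611555 -87.58980222 130.        ] 93.5169264387164 0.1565723994653024
100 [(167, np.float64(434.0), np.float64(10.0)), (332, np.float64(566.0), np.float64(29.0)), (333, np.float64(567.0), np.float64(30.0)), (336, np.float64(569.0), np.float64(30.0)), (337, np.float64(570.0), np.float64(30.0)), (348, np.float64(579.0), np.float64(31.0)), (349, np.float64(579.0), np.float64(31.0))]
250 [(141, np.float64(421.0), np.float64(-127.0)), (174, np.float64(451.0), np.float64(-123.0)), (175, np.float64(452.0), np.float64(-123.0)), (176, np.float64(453.0), np.float64(-123.0)), (178, np.float64(455.0), np.float64(-122.0)), (179, np.float64(455.0), np.float64(-122.0)), (323, np.float64(586.0), np.float64(-103.0)), (324, np.float64(587.0), np.float64(-102.0)), (326, np.float64(589.0), np.float64(-102.0)), (327, np.float64(590.0), np.float64(-102.0)), (334, np.float64(596.0), np.float64(-101.0))]
[0.024, -0.0, 0.058, -0.0, -0.0, -0.001, 1.0]
[0.024, -0.0, 0.058, -0.0, -0.0, -0.001, 1.0]
[0.024, -0.0, 0.058, -0.0, -0.0, -0.001, 1.0]
[0.024, -0.0, 0.058, -0.0, -0.0, -0.001, 1.0]
```

Request:
arm_command(series=[[0.024,0,0.058,0,0,0,1],[0.024,0,0.058,0,0,0,1],[0.024,0,0.058,0,0,0,1],[0.024,0,0.058,0,0,0,1],[0,0,0,0,0,0,1]])

```text
t: 2.55
tcp_pos: [501.1, 2.5, 171.7]
tcp_rot: [-2.056, -2.369, 0.005]
force: [-0.5, 0.2, 0.8]
width: 0.3
finger_force: 0.0
```

Request:
arm_command(series=[[0,0,0.01,0,0,0,1],[0,0,0.01,0,0,0,1],[0,0,0.01,0,0,0,1],[0,0,0.006,0,0,0,1],[0,0,0.004,0,0,0,1]])

```text
t: 3.05
tcp_pos: [503.8, 1.7, 155.3]
tcp_rot: [2.06, 2.371, 0.0]
force: [-2.5, -2.5, 11.2]
width: -0.0
finger_force: 5.1
```

Request:
arm_command(series=[[0,0,0.004,0,0,0,1],[0,0,0.002,0,0,0,1],[0,0,0,0,0,0,1]])

```text
t: 3.35
tcp_pos: [503.8, 2.0, 152.1]
tcp_rot: [2.059, 2.371, 0.0]
force: [2.0, -2.6, 3.9]
width: -0.2
finger_force: 2.0
```

```bash
python3 - <<'E'
from h import *
im=cams.grab_frame('side');cv2.imwrite('pics/s1.png',np.hstack([cv2.resize(i[130:215,200:285],None,fx=4.7,fy=4.7) for i in (cv2.imread('pics/side0.png'),im)]))
s=readout.sense();print(s['tcp_pos'],s['force'])
E
```

```text
[503.73942044   2.04032361 152.099602  ] [ 1.35271987 -3.52221188  3.93097971]
```

View pics/s1.png

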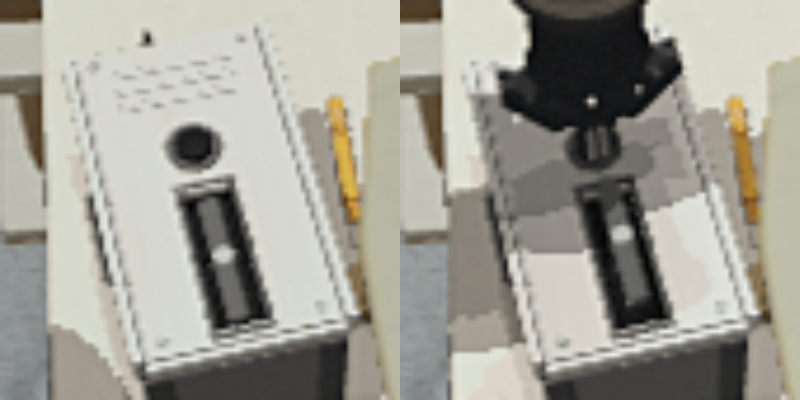

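The handle has popped up: its hub moved from about (225,255) to (222,232) in the crop. I'll rise, open the gripper and look again.

Request:
arm_command(series=[[0,0,-0.04,0,0,0,1],[0,0,-0.08,0,0,0,-1],[-0.02,0,-0.08,0,0,0,-1],[-0.03,0,-0.06,0,0,0,-1],[0,0,0,0,0,0,-1]])

```text
t: 3.9
tcp_pos: [508.6, -23.8, 285.6]
tcp_rot: [2.059, 2.367, 0.005]
force: [0.5, 0.8, -0.2]
width: 58.3
finger_force: 0.0
```

```bash
python3 - <<'E'
from h import *
s=readout.sense();im=cams.grab_frame('wrist');cv2.imwrite('pics/w2.png',im)
print(s['t'],s['tcp_pos'],s['joint_pos'][6],s['force'],s['width'])
g=cv2.cvtColor(im,cv2.COLOR_BGR2GRAY)
k,l,st,ce=cv2.connectedComponentsWithStats((g[160:330,232:275]>100).astype(np.uint8))
for i in range(1,k):
    if 80<st[i,4]<800:print((ce[i]+[232,160]).round(1),st[i],onz('wrist',ce[i]+[232,160],157,s).round(1))
plan((517,-88,200),1.728,5,-1)
E
```

```text
3.9 [508.63668634 -23.76307565 285.63495389] -0.02185583474755605 [ 0.52588922  0.75771013 -0.17991277] 58.32559933927513
[250.7 256.7] [ 11  90  17  15 208] [517.3 -87.1 157. ]
[-0.026, -0.0, 0.033, 0.0, 0.0, -0.002, -1.0]
[-0.026, -0.0, 0.033, 0.0, 0.0, -0.002, -1.0]
[-0.026, -0.0, 0.033, 0.0, 0.0, -0.002, -1.0]
[-0.026, -0.0, 0.033, 0.0, 0.0, -0.002, -1.0]
[-0.026, -0.0, 0.033, 0.0, 0.0, -0.002, -1.0]
```

View pics/w2.png

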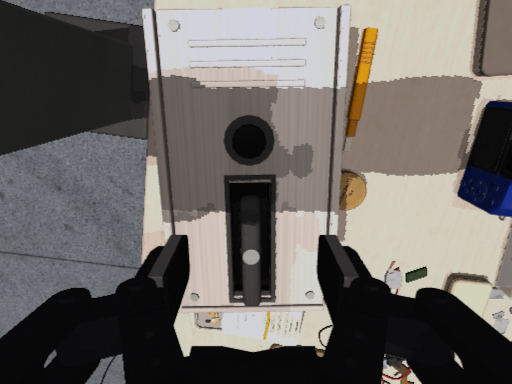

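The bar is up, with its hub at (251,257), which is (517,−87) at z 157 and agrees with the first fix. Going in over it.

Request:
arm_command(series=[[-0.026,0,0.033,0,0,-0.002,-1],[-0.026,0,0.033,0,0,-0.002,-1],[-0.026,0,0.033,0,0,-0.002,-1],[-0.026,0,0.033,0,0,-0.002,-1],[-0.026,0,0.033,0,0,-0.002,-1]])

```text
t: 4.45
tcp_pos: [515.9, -86.4, 197.4]
tcp_rot: [-2.033, -2.392, 0.001]
force: [-0.0, -0.3, -0.3]
width: 85.3
finger_force: 0.0
```

Request:
arm_command(series=[[0,0,0,0,0,0,-1],[0,0,0,0,0,0,-1]])

```text
t: 4.65
tcp_pos: [516.1, -85.8, 198.8]
tcp_rot: [-2.034, -2.392, 0.001]
force: [-0.9, -0.9, 0.1]
width: 85.3
finger_force: 0.0
```

```bash
python3 - <<'E'
from h import *
s=readout.sense();print(s['t'],s['tcp_pos'],s['joint_pos'][6],s['force'],s['width'])
plan((517.3,-87.3,154),1.728,5,-1)
E
```

```text
4.65 [516.106021   -85.79562031 198.76634035] 0.064067568880755 [-0.92699776 -0.86188643  0.05389851] 85.32070787479606
[-0.001, 0.0, 0.018, -0.0, -0.0, 0.0, -1.0]
[-0.001, 0.0, 0.018, -0.0, -0.0, 0.0, -1.0]
[-0.001, 0.0, 0.018, -0.0, -0.0, 0.0, -1.0]
[-0.001, 0.0, 0.018, -0.0, -0.0, 0.0, -1.0]
[-0.001, 0.0, 0.018, -0.0, -0.0, 0.0, -1.0]
```

Request:
arm_command(series=[[-0.001,0,0.018,0,0,0,-1],[-0.001,0,0.018,0,0,0,-1],[-0.001,0,0.018,0,0,0,-1],[-0.001,0,0.018,0,0,0,-1],[-0.001,0,0.018,0,0,0,-1]])

```text
t: 5.15
tcp_pos: [516.9, -89.1, 153.5]
tcp_rot: [-2.035, -2.393, 0.0]
force: [0.5, 0.4, 0.6]
width: 85.6
finger_force: 0.0
```

Request:
arm_command(series=[[0,0,0,0,0,0,0.5],[0,0,0,0,0,0,1],[0,0,0,0,0,0,1],[0,0,0,0,0,0,1],[0,0,0,0,0,0,1]], newtons=40)

```text
t: 5.65
tcp_pos: [516.8, -89.2, 154.5]
tcp_rot: [2.036, 2.393, -0.0]
force: [-1.9, -0.1, 1.7]
width: 15.2
finger_force: 38.9
```

Request:
arm_command(series=[[0.003,0,0,0,0,-0.05,1],[0,0,0,0,0,-0.06,1],[0,0,0,0,0,-0.06,1],[0,0,0,0,0,-0.06,1],[0,0,0,0,0,-0.06,1]])

```text
t: 6.15
tcp_pos: [518.0, -87.3, 154.9]
tcp_rot: [1.258, 2.876, 0.002]
force: [8.3, 2.3, -3.5]
width: 15.5
finger_force: 39.4
```

Request:
arm_command(series=[[0,0,0,0,0,-0.06,1],[0,0,0,0,0,-0.06,1],[0,0,0,0,0,-0.06,1],[0,0,0,0,0,-0.06,1],[0,0,0,0,0,-0.06,1]])

```text
t: 6.65
tcp_pos: [518.9, -86.7, 155.1]
tcp_rot: [0.351, 3.117, 0.003]
force: [12.5, 5.2, -7.6]
width: 15.3
finger_force: 39.1
```

```bash
python3 - <<'E'
from h import *
s=readout.sense();x=R.from_rotvec(s['tcp_rot']).as_matrix()[:,0]
print(s['t'],s['tcp_pos'],np.arctan2(x[1],x[0])%6.283-1.728,s['joint_pos'],s['force'],s['ft_torque'],s['width'])
E
```

```text
6.65 [518.88467065 -86.69082547 155.06204305] 1.189305594460058 [ 0.62066082  0.3726716  -0.69016056  1.99783702  0.30653399  0.86978093
  1.11139158] [12.51974013  5.17233775 -7.64835701] [ 1.08613148 -2.73154754 -0.15511546] 15.288711227446367
```

Request:
arm_command(series=[[0.003,0,0,0,0,-0.05,1],[0,0,0,0,0,-0.05,1],[0,0,0,0,0,-0.05,1],[0,0,0,0,0,0,1],[0,0,0,0,0,0,1]])

```text
t: 7.15
tcp_pos: [518.5, -86.2, 155.3]
tcp_rot: [-0.111, 3.133, 0.003]
force: [20.8, 6.4, -11.6]
width: 15.4
finger_force: 47.0
```

```bash
python3 - <<'E'
from h import *
s=readout.sense();x=R.from_rotvec(s['tcp_rot']).as_matrix()[:,0];y=np.arctan2(x[1],x[0])%6.283
print(s['t'],s['tcp_pos'],y-1.728,s['joint_pos'][6],s['force'],s['ft_torque'],s['width'])
d=np.array([-np.sin(.157),np.cos(.157)])*104
plan((s['tcp_pos'][0]+d[0],s['tcp_pos'][1]+d[1],s['tcp_pos'][2]),y,10,1)
im=cams.grab_frame('wrist');cv2.imwrite('pics/w3.png',im)
E
```

```text
7.15 [518.50542354 -86.18735589 155.27502947] 1.484230841608371 1.3771547789366878 [ 20.81990819   6.44459445 -11.55924127] [ 1.31617317 -4.22766388 -0.28135718] 15.382090101831274
[0.002, 0.021, 0.0, 0.0, 0.0, 0.0, 1.0]
[0.002, 0.021, 0.0, 0.0, 0.0, 0.0, 1.0]
[0.002, 0.021, 0.0, 0.0, 0.0, 0.0, 1.0]
[0.002, 0.021, 0.0, 0.0, 0.0, 0.0, 1.0]
[0.002, 0.021, 0.0, 0.0, 0.0, 0.0, 1.0]
[0.002, 0.021, 0.0, 0.0, 0.0, 0.0, 1.0]
[0.002, 0.021, 0.0, 0.0, 0.0, 0.0, 1.0]
[0.002, 0.021, 0.0, 0.0, 0.0, 0.0, 1.0]
[0.002, 0.021, 0.0, 0.0, 0.0, 0.0, 1.0]
[0.002, 0.021, 0.0, 0.0, 0.0, 0.0, 1.0]
```

View pics/w3.png

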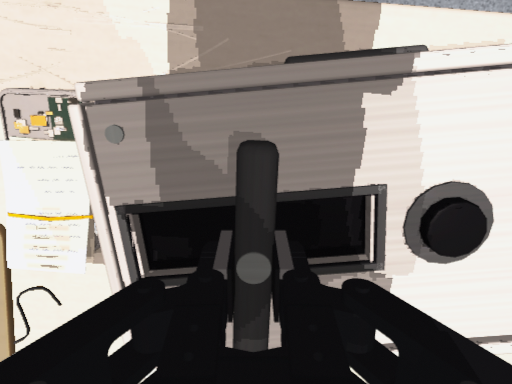

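The bar is across the case with its hub in the jaws at (254,268), and the hatch is still shut. Now sliding left.

Request:
arm_command(series=[[-0.004,0,0.002,0,0,0,1],[0,0.018,0.001,0,0,0,1],[0.002,0.021,0,0,0,0,1],[0.002,0.021,0,0,0,0,1],[0.002,0.021,0,0,0,0,1]])

```text
t: 7.7
tcp_pos: [512.8, -47.1, 153.9]
tcp_rot: [-0.108, 3.137, -0.001]
force: [5.4, -3.5, 6.0]
width: 15.4
finger_force: 48.2
```

```bash
python3 - <<'E'
from h import *
s=readout.sense();d=np.array([-np.sin(.157),np.cos(.157)]);v=s['tcp_pos'][:2]-np.array([518.5,-86.2])
print(s['tcp_pos'],d@v,d[::-1]*[1,-1]@v,s['force'],s['ft_torque'],s['width'])
E
```

```text
[512.81068912 -47.10602728 153.87997369] 39.502704749843524 0.49323298597140935 [ 5.42276897 -3.48190472  6.01230332] [-0.59938414 -1.23598204 -0.37860724] 15.368952754284285
```

Sliding freely at about 40 mm, so another 60 mm to the stop.

Request:
arm_command(series=[[0.002,0.021,0,0,0,0,1],[0.002,0.021,0,0,0,0,1],[0.002,0.021,0,0,0,0,1],[0.002,0.021,0,0,0,0,1],[0.001,0.014,0,0,0,0,1]])

```text
t: 8.2
tcp_pos: [505.1, 2.1, 153.9]
tcp_rot: [-0.109, 3.136, -0.0]
force: [6.2, -2.5, 4.8]
width: 15.2
finger_force: 48.2
```

Request:
arm_command(series=[[0.001,0.01,0,0,0,0,1],[0.001,0.008,0,0,0,0,1],[0,0,0,0,0,0,1]])

```text
t: 8.5
tcp_pos: [503.6, 11.2, 153.9]
tcp_rot: [-0.11, 3.136, 0.001]
force: [6.6, 3.9, 3.6]
width: 15.2
finger_force: 48.3
```

```bash
python3 - <<'E'
from h import *
s=readout.sense();d=np.array([-np.sin(.157),np.cos(.157)]);v=s['tcp_pos'][:2]-np.array([518.5,-86.2])
print(s['tcp_pos'],d@v,d[::-1]*[1,-1]@v,s['force'],s['ft_torque'],s['width'])
E
```

```text
[503.63756258  11.23307717 153.93397464] 98.55855623323039 0.554586667828655 [6.64637609 3.86078442 3.56437247] [ 0.74302589 -1.52878456 -0.42188653] 15.233807859417995
```

Request:
arm_command(series=[[0,0.006,0,0,0,0,1],[0,0.004,0,0,0,0,1],[0,0,0,0,0,0,1]])

```text
t: 8.8
tcp_pos: [503.4, 12.9, 153.8]
tcp_rot: [-0.106, 3.136, -0.005]
force: [7.3, -16.3, 7.3]
width: 15.5
finger_force: 48.2
```

It's against the stop. Relax, open and rise.

Request:
arm_command(series=[[0,-0.005,0,0,0,0,1],[0,0,0,0,0,0,-1],[0,0,0,0,0,0,-1],[0,0,0,0,0,0,-1],[0,0,0,0,0,0,-1]])

```text
t: 9.3
tcp_pos: [501.5, 13.1, 152.7]
tcp_rot: [0.111, -3.139, -0.0]
force: [1.0, -0.7, 0.5]
width: 72.3
finger_force: 0.0
```

Request:
arm_command(series=[[0,0,-0.03,0,0,0,-1],[0,0,-0.06,0,0,0,-1],[0,0,-0.08,0,0,0,-1],[0,0,-0.08,0,0,0,-1],[0,0,0,0,0,0,-1]])

```text
t: 9.8
tcp_pos: [503.7, 13.9, 283.6]
tcp_rot: [-0.111, 3.132, -0.001]
force: [0.8, 0.7, -0.2]
width: 85.4
finger_force: 0.0
```

```bash
python3 - <<'E'
from h import *
s=readout.sense();im=cams.grab_frame('wrist');cv2.imwrite('pics/w4.png',im)
print(s['t'],s['tcp_pos'],s['force'],s['width'])
g=cv2.cvtColor(im,cv2.COLOR_BGR2GRAY)
k,l,st,ce=cv2.connectedComponentsWithStats(((g[150:330,225:285]>75)&(g[150:330,225:285]<190)).astype(np.uint8))
for i in range(1,k):
    if 80<st[i,4]<800:print((ce[i]+[225,150]).round(1),st[i],onz('wrist',ce[i]+[225,150],157,s).round(1))
E
```

```text
9.8 [503.70579568  13.91792882 283.60776388] [ 0.79102181  0.6677056  -0.16792327] 85.44118683912109
```

View pics/w4.png

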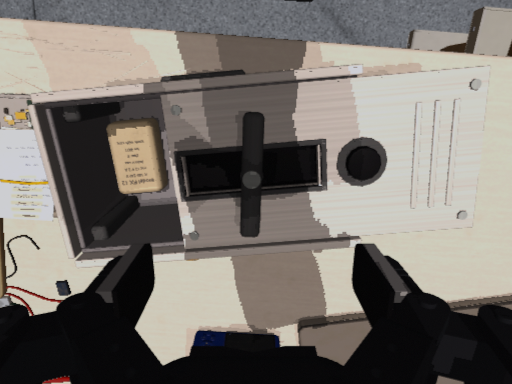

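The hatch is open, with the case interior visible at left (100–165, 85–230). The bar is still up and across, with its hub at (252,180). I'll check the travel and hand in.

```bash
python3 - <<'E'
from h import *
from cell import workorder
s=readout.sense();h=onz('wrist',(252,180),157,s)
t=np.linalg.norm(h[:2]-[517.3,-87.1]);print(h,t)
if t>93:print(workorder.finish_job())
E
```

```text
[500.73077247  12.09743322 157.        ] 100.5717160004597
the job is handed in; nothing more can be done
None
```

I handed the job in with the hatch fully open: about 100 mm of travel, measured from the wrist camera and against the hard stop. The handle is up and turned about 1.45 rad, the arm is clear of the case, and it took about 10 s of the 48 s; I did not re-measure the other items, but the arm stayed clear of them.

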